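# Fish the rolling pin out of the deep pan between two cooling racks

## Task

The slim wooden rolling pin lies on the floor of the deep baking pan, its ends caught under the two wire cooling racks that are fixed across the pan. Tilt it so that one end comes up first through the gap between the racks, draw it out, and finish while holding it still in the gripper above the pan, the whole pin well clear: its lowest end at least 3 cm higher than the tops of the pastries that stand on the racks. Do not push the pastries from their places or knock them over.

Things in the scene. Friction and masses are not known exactly. Their poses are not given: they have to be found in the camera images.
- pan: Deep dark steel baking pan, fixed, long side along its y axis. Inside 150 mm (x) by 400 mm (y); walls 6 mm; floor 4 mm thick, lined with paper; rim 52 mm above the table. Origin: centre of its underside, on the table.
- rack_left: Wire cooling rack fixed across the pan at its +y end, resting on the rim: 172 mm (x, across the pan) by 124 mm (y) by 5 mm thick, bars 14 mm apart (nothing passes between them). Origin: centre of its underside, 52 mm above the table; its top is 57 mm above the table. Its edge to the gap lies 62 mm from its origin, towards the pan's middle. The gap between the two racks is 160 to 180 mm long (pan's y) and is the only way out for the pin.
- rack_right: The same kind of rack at the pan's -y end; same origin and sizes.
- pin: Slim plain wooden rolling pin, a round rod 240 mm long and 22 mm in diameter, 50 to 100 g, lying on the pan's floor roughly along the pan's length (within 0.1 rad). Origin: on its axis at mid-length, which is also its centre of mass; its y axis runs along the rod. At the start both its ends lie under the racks; it is free to roll about its axis.
- pin_end_a (a point): Centre of the pin's end face at its +y end (120 mm from its origin).
- pin_end_b (a point): Centre of the pin's end face at its -y end.
- pastry1: Domed yellow pastry, 42 mm in diameter, 28 mm high (top 85 mm above the table), loose, standing on the left rack over the pan side that is nearer to the robot. Origin: centre of its underside.
- pastry2: Domed yellow pastry, 42 mm in diameter, 28 mm high (top 85 mm above the table), loose, standing on the left rack over the pan side that is farther from the robot. Origin: centre of its underside.
- pastry3: Domed yellow pastry, 42 mm in diameter, 28 mm high (top 85 mm above the table), loose, standing on the right rack over the pan side that is nearer to the robot. Origin: centre of its underside.
- pastry4: Domed yellow pastry, 42 mm in diameter, 28 mm high (top 85 mm above the table), loose, standing on the right rack over the pan side that is farther from the robot. Origin: centre of its underside.
Things that resemble listed ones, but are neither listed nor needed, are in the scene too. What is shaped like the pastry1 but purple or red is not meant.

How it is judged:
By the outcome, as a careful person would: the job done as asked, in the order asked, and still so for the second after the job is handed in, while the arm keeps its last pose, push and grip.
It also fails if it takes over 38 s, if anything falls off the work surface, if the arm or the gripper's body presses on something with over 40 N, if the wrist force passes 120 N, or if a joint passes its speed limit or range.

## Robot

A 7-joint arm with a two-finger parallel gripper is mounted at the origin on the work surface. World frame = base frame: x ahead of the robot, y to its left, z up, the work surface at z = 0. Lengths are in m, angles in rad, forces in N, time in s.
With the tool pointing down it reaches from about 0.425 to 0.825 m from the base axis. Payload 3.6 kg.
Tool frame: the origin (TCP) lies midway between the tips of the shut fingers; the grasp point (between the pads) lies grip_depth behind it (grip_depth is the distance from the TCP to the grasp point, in m); z points along the fingers, y is the line along which they close (so a half turn about z gives the same grasp; the last joint's range is limited). The gripper opens to 93 mm and grips with 3 to 60 N. Pads are 15 mm wide; open, the fingers measure 128 mm over their backs; the gripper's body (75 mm by 188 mm) begins 65 mm behind the grasp point.
Start: joints at [-1.361, 0.615, -0.013, 1.423, 0.008, 1.103, -0.04], TCP at [0.152, 0.632, 0.194] pointing down, gripper open.
Joint ranges: [-3.12, 3.12], [-0.3, 2.06], [-1.34, 1.32], [0.26, 2.42], [-1.36, 4.5], [0.01, 1.98], [-2.84, 2.84]. Speed limits (rad/s): [2.79, 2.79, 3.14, 3.14, 3.14, 3.14, 3.14].

## Interface

Orientations are given as a unit quaternion [w, x, y, z].
In Python, from station import sense, grab_frame, camera_info, job_done, spot_in, masks_of, grip_depth gives the robot as it stands.
- The arm moves only by the tool carry_out, never from a script. Its argument "deltas" is a list of rows, each a list of 3 entries, a list of its own where there are three numbers: the shift along the world's x, y, z in m, then the turn, a rotation vector about the world's x, y, z in rad, then the gripper command: -1 is fully open, 1 is shut, values between are in proportion. A call has 1 to 10 rows; each row is the pose to reach, as a shift and turn from the pose commanded when the call began; what a row does not reach only later rows make up. A row lasts 1/12 s, in which the tool goes at most 41.7 mm and 7.16 degrees, less where a joint would pass 70% of its speed; a pose out of reach is approached as far as the arm can. A call with a gripper value outside its range is refused whole. The fingers move at their own pace and stop on an object; the grip force is fixed at half the most. Time passes only in rows, so rows that repeat a pose let the fingers close. It gives the time, the measured TCP pose, the force and the opening at its end, in the units of the state.
- sense(): the state, without advancing time (a new reading comes with each control period).
- grab_frame(name): name is "side" or "top" or "wrist"; returns the picture (420x560x3 uint8, blue, green, red); there is no depth.
- camera_info(name): a dict with "fx", "fy", "cx", "cy" (pixels), "eye" and "rotation" of the camera in the world; the wrist camera has in their place "tool_from_camera" (4x4, takes a point from camera to tool coordinates, whose origin is the TCP and whose axes are the flange's). Camera axes: x right, y down, z forward; pixel columns grow to the right and rows downward; lengths in m; the calibration is good to about 2 mm. A picture is of the moment at which its call begins: read the wrist's pose just before it. camera_info takes no time and is no camera call.
- job_done(): hands the job in, once; it reports no verdict.
Trained networks look in the newest picture that a camera, given by its name, has taken for a name from the list of things; names that differ only in an ending like _2 or _b are one class to them, and where a whole thing is asked for, a point or a joint stands for the part that bears it (a point fixed in the world has none). Each returns a list of dicts, best first, with "conf" (0 to 1); they miss things now and then, are a little off and sometimes report something else, mostly with a low value. They report only what shows in the picture. A call takes as long as a camera call. They do not tell look-alikes from the thing itself.
- spot_in(camera, label): "bbox" ([left, top, right, bottom] in pixels, round what is visible of it).
- masks_of(camera, label): "mask" (420x560 bool, what is visible of it) and "bbox" ([left, top, right, bottom] in pixels, round what is visible of it).
The state is a dict: "clock": time; "joint_positions": joint angles; "joint_vel": joint speeds; "tau": joint torques, N m; "position": TCP position; "tool_rot": TCP orientation; "contact_force": force on the tool from outside, world axes, zero at the start; "ft_torque": the same for the moment, N m; "finger_gap": opening from 0.0 (shut) to 1.0 (fully open).
Only numpy, scipy, OpenCV 4.12 (cv2) and the standard library are available. Lean on these libraries where they do the work, as an engineer would, in place of code of your own. Each camera call takes 0.05 s, during which the arm holds its last target. There are 200 camera calls.

## Working session

There is one attempt and no reset: what is moved stays moved. The work goes in short steps, Python scripts to look and compute and a tool call to move; the robot and the scene stay as the last step left them, time stands still between calls to the robot, and variables do not carry over. Pictures are saved under pics/ and viewed, on a budget of 10 in all, crops included, one or two more only if the job needs it, and the job is handed in when it is done.

Besides the shell and the picture viewer there is one more tool, called after "Call:" by a JSON object that holds its "fn" and its "kwargs". carry_out: Moves the arm, as the interface text tells. Its arguments: {"type":"object","properties":{"deltas":{"type":"array"}},"required":["deltas"]}

```bash
mkdir -p pics; ls; python3 - <<'E'
from station import *
import cv2,numpy as np
s=sense();print({k:np.round(v,3).tolist() for k,v in s.items()}, grip_depth)
a=grab_frame("top");b=grab_frame("side")
for c,i in(("top",a),("side",b)):
    cv2.imwrite(f"pics/{c}0.png",i);print(c,camera_info(c))
    for l in("pin","pastry1","rack_left","pan"):
        print(l,[(np.round(d["bbox"]).tolist(),round(d["conf"],2)) for d in spot_in(c,l)][:7])
print(camera_info("wrist"))
cv2.imwrite("pics/both0.png",np.vstack([a,b])[::1] if 0 else cv2.resize(np.hstack([a,b]),(800,300)))
E
```

```text
pics
{'clock': 0.0, 'joint_positions': [-1.36, 0.616, -0.013, 1.425, 0.008, 1.103, -0.04], 'joint_vel': [0.002, -0.002, -0.001, 0.001, -0.0, 0.001, 0.002], 'tau': [0.0, -45.895, 0.209, -16.574, -0.061, 0.021, 0.0], 'position': [0.152, 0.631, 0.192], 'tool_rot': [-0.0, 0.118, 0.993, -0.001], 'contact_force': [0.527, 0.328, 0.36], 'ft_torque': [-0.03, -0.018, -0.005], 'finger_gap': 0.999} 0.0188
top {'fx': 460.91136142823007, 'fy': 460.91136142823007, 'cx': 272.5672018641856, 'cy': 206.2759597933431, 'eye': array([0.51133885, 0.01891007, 0.80894758]), 'rotation': array([ 0.01362047, -0.69968089,  0.71419592, -0.01361345])}
pin [([224.0, 166.0, 359.0, 181.0], 0.88)]
pastry1 [([169.0, 199.0, 193.0, 223.0], 0.93), ([371.0, 134.0, 395.0, 161.0], 0.91), ([164.0, 261.0, 188.0, 283.0], 0.84), ([110.0, 190.0, 134.0, 215.0], 0.78), ([159.0, 148.0, 188.0, 174.0], 0.75), ([365.0, 200.0, 392.0, 224.0], 0.61)]
rack_left [([152.0, 131.0, 236.0, 240.0], 0.88)]
pan [([156.0, 133.0, 409.0, 241.0], 0.74)]
side {'fx': 451.47414952377295, 'fy': 451.47414952377295, 'cx': 275.1724104370934, 'cy': 214.642034
[... 309 characters left out ...]
 331.0, 201.0, 362.0], 0.83), ([273.0, 123.0, 293.0, 142.0], 0.79), ([229.0, 252.0, 261.0, 281.0], 0.72), ([150.0, 205.0, 295.0, 309.0], 0.48)]
rack_left [([148.0, 208.0, 291.0, 307.0], 0.82)]
pan [([151.0, 128.0, 350.0, 324.0], 0.87)]
{'fx': 293.7782105479582, 'fy': 293.7782105479582, 'cx': 278.72753219872817, 'cy': 209.41577039107952, 'tool_from_camera': array([[-7.95447002e-04, -9.67874841e-01, -2.51431222e-01,
         6.94037267e-02],
       [ 9.99999683e-01, -7.77613189e-04, -1.70283180e-04,
         2.23421524e-05],
       [-3.07034287e-05, -2.51431277e-01,  9.67875153e-01,
        -1.90611281e-01],
       [ 0.00000000e+00,  0.00000000e+00,  0.00000000e+00,
         1.00000000e+00]])}
```

View pics/top0.png

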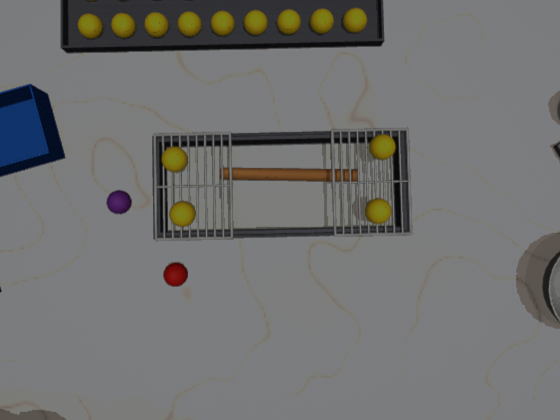

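View pics/side0.png

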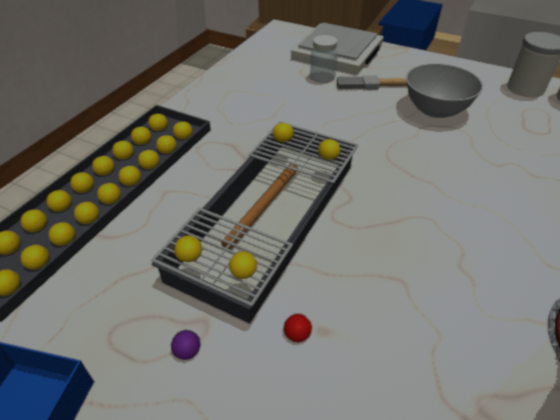

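Top view: the pin runs from (222,173) to (358,175). It is about 10 px under the left rack (edge at column 232) and about 26 px under the right rack (edge at column 332). The pastries are at (175,159), (183,214), (383,147) and (378,211). Look-alikes:
- **Purple ball:** (119,202)
- **Red ball:** (176,274)
- **Yellow pastries:** on the separate tray at the top
- **Possible pin look-alike:** a brush or spatula handle in the side view at (395,82), which lies outside the pan

The pin is the brown rod in the pan, at (290,174).

```bash
cat > h.py <<'E'
from station import *
import numpy as np, cv2
from scipy.spatial.transform import Rotation as R
def rot(q): return R.from_quat(q,scalar_first=True).as_matrix() if np.ndim(q)==1 else np.array(q)
def cam(c,s=None):
    i=camera_info(c); K=np.array([[i["fx"],0,i["cx"]],[0,i["fy"],i["cy"]],[0,0,1]])
    if "eye" in i: return K,rot(i["rotation"]),np.array(i["eye"])
    T=np.eye(4);T[:3,:3]=rot(s["tool_rot"]);T[:3,3]=s["position"];T=T@i["tool_from_camera"];return K,T[:3,:3],T[:3,3]
def cast(c,px,z,s=None):
    K,Rm,e=cam(c,s); d=Rm@np.linalg.inv(K)@np.array([*px,1.]); return e+d*(z-e[2])/d[2]
E
python3 - <<'E'
from h import *
import cv2
g=grab_frame("top")
P=lambda n,p,z:print(n,np.round(cast("top",p,z)*1000).tolist())
m=masks_of("top","pin")[0]["mask"]
ys,xs=np.nonzero(m)
for lo,hi in((235,245),(280,290),(320,330)):
    k=(xs>=lo)&(xs<hi);P("pin",(xs[k].mean(),ys[k].mean()),.015)
P("a",(xs.min(),ys[xs<xs.min()+6].mean()),.015);P("b",(xs.max()+1,ys[xs>xs.max()-6].mean()),.015)
for n,p in(("p1",(181,211)),("p2",(173.5,161)),("p3",(378.5,212)),("p4",(383,147.5))):P(n,p,.07)
for n,p in(("Ledge top",(232,133)),("Ledge bot",(233,237)),("Redge top",(331.5,130)),("Redge bot",(332,234)),("panTL",(154,134)),("panBR",(410,235)),("panBL",(155,240)),("panTR",(408,129))):P(n,p,.057)
cv2.imwrite("pics/crop.png",cv2.resize(g[120:250,145:420],None,fx=2.9,fy=2.9,interpolation=cv2.INTER_CUBIC))
E
```

```text
pin [599.0, 74.0, 15.0]
pin [597.0, -3.0, 15.0]
pin [594.0, -72.0, 15.0]
a [600.0, 103.0, 15.0]
b [593.0, -130.0, 15.0]
p1 [535.0, 166.0, 70.0]
p2 [616.0, 177.0, 70.0]
p3 [527.0, -151.0, 70.0]
p4 [631.0, -161.0, 70.0]
Ledge top [662.0, 83.0, 57.0]
Ledge bot [492.0, 84.0, 57.0]
Redge top [664.0, -81.0, 57.0]
Redge bot [493.0, -77.0, 57.0]
panTL [663.0, 211.0, 57.0]
panBR [489.0, -204.0, 57.0]
panBL [489.0, 211.0, 57.0]
panTR [663.0, -206.0, 57.0]
```

View pics/crop.png

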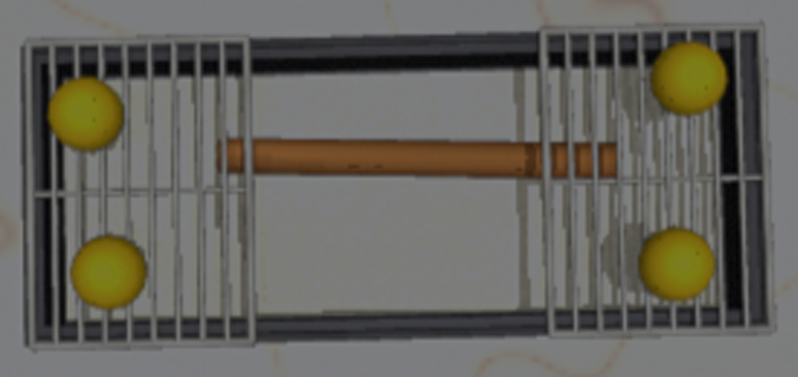

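The crop confirms it: the brown rod lies between the racks, end a is near y=+0.105 and end b near y=-0.134. The gap spans y from -0.079 to +0.083. I'll approach to above the grasp point at (0.598, 0.045), with the fingers closing along x.

Call:
{"fn": "carry_out", "kwargs": {"deltas": [[[0.022,-0.029,0],[0,0,-0.068],-0.5],[[0.045,-0.059,0],[0,0,-0.136],0],[[0.067,-0.088,0],[0,0,-0.205],0],[[0.089,-0.117,0],[0,0,-0.273],0],[[0.112,-0.146,0],[0,0,-0.341],0],[[0.134,-0.176,0],[0,0,-0.409],0],[[0.156,-0.205,0],[0,0,-0.477],0],[[0.178,-0.234,0],[0,0,-0.546],0],[[0.201,-0.264,0],[0,0,-0.614],0],[[0.223,-0.293,0],[0,0,-0.682],0]]}}

```text
clock: 1.43
position: [0.3765, 0.3373, 0.194]
tool_rot: [0.0, 0.445, 0.896, 0.0]
contact_force: [0.3, -0.2, -0.6]
finger_gap: 0.503
```

Call:
{"fn": "carry_out", "kwargs": {"deltas": [[[0.022,-0.029,0],[0,0,-0.068],0],[[0.045,-0.059,0],[0,0,-0.136],0],[[0.067,-0.088,0],[0,0,-0.205],0],[[0.089,-0.117,0],[0,0,-0.273],0],[[0.112,-0.146,0],[0,0,-0.341],0],[[0.134,-0.176,0],[0,0,-0.409],0],[[0.156,-0.205,0],[0,0,-0.477],0],[[0.178,-0.234,0],[0,0,-0.546],0],[[0.201,-0.264,0],[0,0,-0.614],0],[[0.223,-0.293,0],[0,0,-0.682],0]]}}

```text
clock: 2.27
position: [0.5995, 0.0443, 0.1938]
tool_rot: [0.0, 0.719, 0.695, 0.0]
contact_force: [0.7, 0.2, 0.4]
finger_gap: 0.498
```

```bash
python3 - <<'E'
from h import *
s=sense();print(s["clock"],np.round(s["position"],4),np.round(rot(s["tool_rot"]),3).tolist(),s["finger_gap"],np.round(s["joint_positions"],2))
g=grab_frame("wrist")
d=masks_of("wrist","pin")
for q in d[:2]:
    print(q["bbox"],q["conf"])
m=d[0]["mask"];ys,xs=np.nonzero(m)
P=np.array([cast("wrist",p,.015,s) for p in zip(xs[::7],ys[::7])])
for lo in np.arange(-.14,.12,.03):
    k=(P[:,1]>=lo)&(P[:,1]<lo+.03)
    if k.sum()>5: print(round(lo+.015,3),np.round(np.median(P[k,0]),4),np.round(np.ptp(P[k,0]),3))
print(P[:,1].min(),P[:,1].max())
cv2.imwrite("pics/w1.png",g)
E
```

```text
2.2667 [0.5995 0.0443 0.1938] [[0.033, 0.999, 0.001], [0.999, -0.033, 0.0], [0.0, 0.001, -1.0]] 0.49754053911899104 [-0.36  0.56  0.41  1.58 -0.25  1.05  0.09]
[268.8, 137.9, 290.0, 285.4] 0.56
-0.095 0.5957 0.021
-0.065 0.5949 0.021
-0.035 0.5964 0.022
-0.005 0.5967 0.022
0.025 0.5976 0.023
0.055 0.5993 0.022
0.085 0.6012 0.022
0.115 0.6008 0.021
-0.09253085156536939 0.10943476987321968
```

View pics/w1.png

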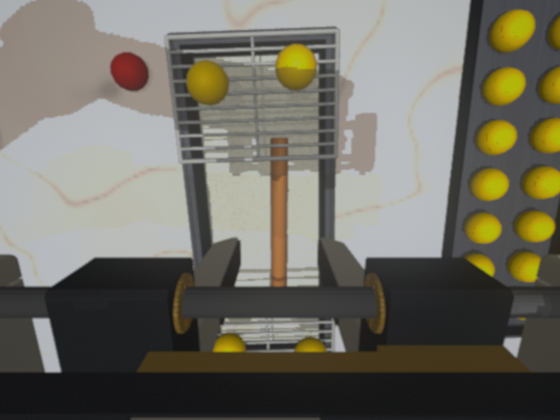

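The wrist view shows the pin at (279,138) to (279,285), centred between the fingers and within 1 mm in x of the grasp. I'll descend and close.

Call:
{"fn": "carry_out", "kwargs": {"deltas": [[[-0.001,0,-0.035],[0,0,0],0],[[-0.001,0,-0.07],[0,0,0],0],[[-0.001,0,-0.105],[0,0,0],0],[[-0.001,0,-0.135],[0,0,0],0],[[-0.001,0,-0.16],[0,0,0],0],[[-0.001,0,-0.175],[0,0,0],0],[[-0.001,0,-0.185],[0,0,0],0],[[-0.001,0,-0.185],[0,0,0],0],[[-0.001,0,-0.185],[0,0,0],1],[[-0.001,0,-0.185],[0,0,0],1]]}}

```text
clock: 3.2
position: [0.5986, 0.046, 0.0099]
tool_rot: [0.001, 0.718, 0.697, 0.001]
contact_force: [0.4, -0.1, 2.0]
finger_gap: 0.401
```

Call:
{"fn": "carry_out", "kwargs": {"deltas": [[[0,0,0],[0,0,0],1],[[0,0,0],[0,0,0],1],[[0,0,0],[0,0,0],1],[[0,0,0],[0,0,0],1],[[0,0,0],[0,0,0],1],[[0,0,0],[0,0,0],1]]}}

```text
clock: 3.7
position: [0.5975, 0.0458, 0.0087]
tool_rot: [0.0, 0.718, 0.696, 0.0]
contact_force: [0.8, 0.1, 0.1]
finger_gap: 0.017
```

The opening is 0.017 where a 22 mm pin should give about 0.24, so the grasp missed. I'll look.

```bash
python3 - <<'E'
from h import *
a=grab_frame("side");b=grab_frame("wrist");print(sense()["finger_gap"])
cv2.imwrite("pics/s2.png",np.hstack([cv2.resize(a[110:330,140:360],(400,400)),cv2.resize(b,(400,400))]))
E
```

```text
0.004364716089357434
```

View pics/s2.png

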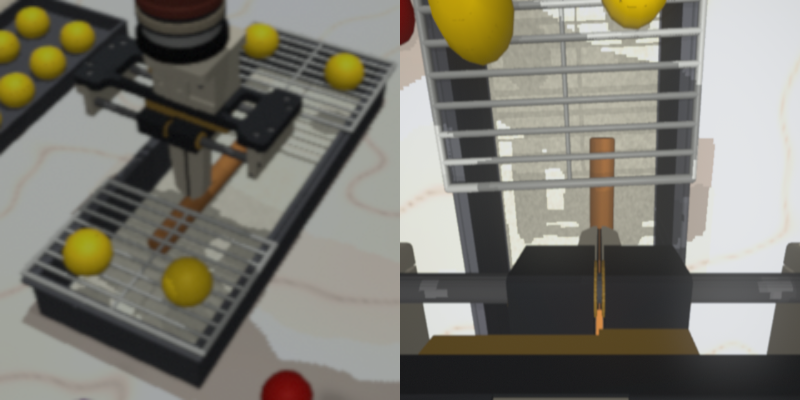

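```bash
python3 - <<'E'
from h import *
s=sense();print(np.round(s["position"],4),s["finger_gap"],np.round(s["contact_force"],1))
a=grab_frame("side").copy();t=grab_frame("top").copy()
def proj(c,p):
    K,Rm,e=cam(c);q=K@(Rm.T@(np.array(p)-e));return q[:2]/q[2]
x,y,z=s["position"]
for dz,col in((0,(0,0,255)),(.0188,(0,255,0)),(.06,(255,0,0))):
    for im,c in((a,"side"),(t,"top")): cv2.circle(im,tuple(int(round(v)) for v in proj(c,(x,y,z+dz))),1,col,-1)
m=masks_of("side","pin")
for q in m[:2]:
    print(q["bbox"],q["conf"]); 
    ys,xs=np.nonzero(q["mask"]);
    for r in range(int(ys.min()),int(ys.max()),10):
        k=ys==r
        if k.any(): print(r,xs[k].min(),xs[k].max(),np.round(cast("side",(xs[k].mean(),r),.015)[:2],3))
cv2.imwrite("pics/s3.png",np.hstack([cv2.resize(a[150:270,200:310],(550,600),interpolation=cv2.INTER_CUBIC)]))
E
```

```text
[0.5974 0.0458 0.0085] 0.004364716089357434 [-0.7  0.2 -0.2]
[222.7, 193.8, 273.0, 252.6] 0.76
196 261 267 [ 0.602 -0.028]
206 257 267 [ 0.592 -0.003]
216 252 259 [0.59  0.025]
226 236 250 [0.597 0.056]
236 226 243 [0.598 0.083]
246 224 233 [0.595 0.107]
```

View pics/s3.png

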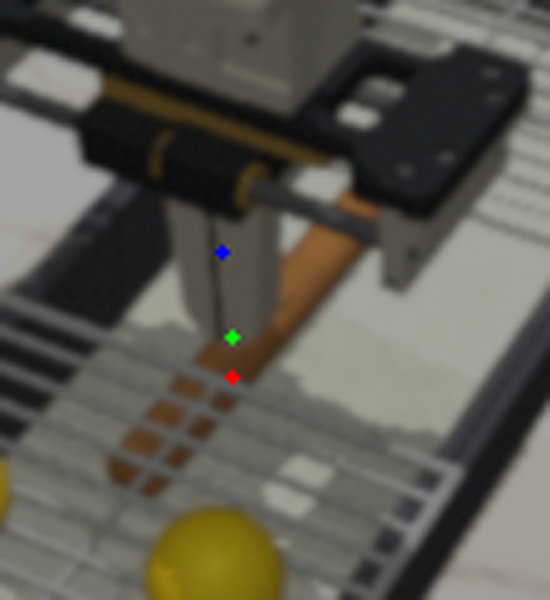

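The green marker (TCP plus 18.8 mm) sits at the visible fingertips, and the pin passes underneath and has not moved. So the fingertips are really about 18 mm higher than the TCP reading suggests, and they closed above the pin. I'll open and go lower in small steps, watching the force.

Call:
{"fn": "carry_out", "kwargs": {"deltas": [[[0,0,0],[0,0,0],0],[[0,0,0],[0,0,0],0],[[0,0,0],[0,0,0],0],[[0,0,0],[0,0,0],0],[[0,0,0],[0,0,0],0],[[0,0,-0.003],[0,0,0],0],[[0,0,-0.005],[0,0,0],0],[[0,0,-0.005],[0,0,0],0]]}}

```text
clock: 4.62
position: [0.597, 0.0459, 0.0029]
tool_rot: [-0.0, 0.718, 0.696, -0.0]
contact_force: [0.6, -0.2, -0.7]
finger_gap: 0.489
```

Call:
{"fn": "carry_out", "kwargs": {"deltas": [[[0,0,-0.003],[0,0,0],0],[[0,0,-0.006],[0,0,0],0],[[0,0,-0.006],[0,0,0],0]]}}

```text
clock: 4.87
position: [0.5969, 0.0459, -0.0032]
tool_rot: [-0.0, 0.718, 0.696, -0.0]
contact_force: [1.1, 1.1, 0.3]
finger_gap: 0.499
```

Call:
{"fn": "carry_out", "kwargs": {"deltas": [[[0,0,-0.002],[0,0,0],0],[[0,0,-0.004],[0,0,0],0],[[0,0,-0.004],[0,0,0],0]]}}

```text
clock: 5.12
position: [0.5971, 0.0458, -0.0069]
tool_rot: [-0.0, 0.718, 0.696, -0.0]
contact_force: [0.3, 0.3, -0.6]
finger_gap: 0.5
```

Call:
{"fn": "carry_out", "kwargs": {"deltas": [[[0,0,-0.002],[0,0,0],0],[[0,0,-0.003],[0,0,0],0],[[0,0,-0.003],[0,0,0],1],[[0,0,-0.003],[0,0,0],1],[[0,0,-0.003],[0,0,0],1],[[0,0,-0.003],[0,0,0],1],[[0,0,-0.003],[0,0,0],1],[[0,0,-0.003],[0,0,0],1]]}}

```text
clock: 5.78
position: [0.5977, 0.0458, -0.0093]
tool_rot: [0.0, 0.718, 0.696, 0.0]
contact_force: [-0.3, 0.8, 0.5]
finger_gap: 0.223
```

Opening 0.223 is about 21 mm, so the pin is between the pads but near the tips. I'll re-grip 3 mm deeper.

Call:
{"fn": "carry_out", "kwargs": {"deltas": [[[0,0,0],[0,0,0],0.2],[[0,0,0],[0,0,0],0.2],[[0,0,0],[0,0,0],0.2],[[0,0,-0.002],[0,0,0],0.2],[[0,0,-0.003],[0,0,0],0.2],[[0,0,-0.003],[0,0,0],1],[[0,0,-0.003],[0,0,0],1],[[0,0,-0.003],[0,0,0],1],[[0,0,-0.003],[0,0,0],1],[[0,0,-0.003],[0,0,0],1]]}}

```text
clock: 6.62
position: [0.5974, 0.0458, -0.0125]
tool_rot: [-0.0, 0.718, 0.696, -0.0]
contact_force: [-0.2, -1.1, 0.3]
finger_gap: 0.224
```

Grasp is firm. Next I lift 3 mm, slide the pin 36 mm toward -y so end a clears the left rack, and centre it in x.

Call:
{"fn": "carry_out", "kwargs": {"deltas": [[[0,0,0.003],[0,0,0],1],[[-0.004,-0.006,0.003],[0,0,0.005],1],[[-0.008,-0.014,0.003],[0,0,0.015],1],[[-0.012,-0.022,0.003],[0,0,0.025],1],[[-0.016,-0.03,0.003],[0,0,0.03],1],[[-0.02,-0.036,0.003],[0,0,0.03],1],[[-0.02,-0.036,0.003],[0,0,0.03],1]]}}

```text
clock: 7.2
position: [0.576, 0.0066, -0.0093]
tool_rot: [0.0, 0.708, 0.706, -0.001]
contact_force: [-0.4, 0.0, -0.9]
finger_gap: 0.223
```

```bash
python3 - <<'E'
from h import *
s=sense();print(s["clock"],np.round(s["position"],4),s["finger_gap"])
t=grab_frame("top")
m=masks_of("top","pin")[0];ys,xs=np.nonzero(m["mask"]);print(m["bbox"],m["conf"])
for f in(xs.min(),xs.max()):
    print(np.round(cast("top",(f,ys[abs(xs-f)<6].mean()),.018),3))
a=grab_frame("wrist");cv2.imwrite("pics/t4.png",np.hstack([cv2.resize(t[120:250,145:420],(480,227)),cv2.resize(a,(303,227))]))
E
```

```text
7.2 [ 0.576   0.0066 -0.0093] 0.22296502805101712
[327.2, 179.5, 383.3, 191.2] 0.59
[ 0.572 -0.069  0.018]
[ 0.573 -0.17   0.018]
```

View pics/t4.png

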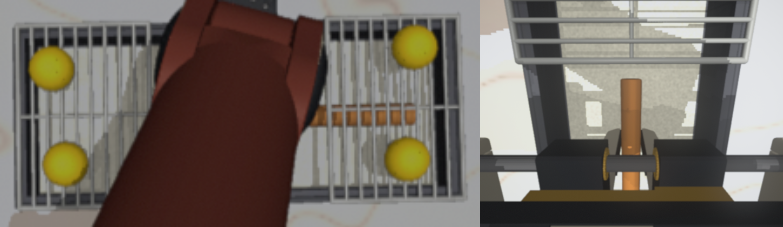

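The pin has slid as planned: end b is at y≈-0.17, and end a at wrist pixel (631,78) is clear of the left rack edge (row 60). I'll now work out the tilt-and-draw path.

```bash
python3 - <<'E'
import numpy as np
k=np.array([[-170,17.7,0],[-168,18,6],[-167,18,11],[-150,18,15],[-130,18,20],[-110,18,27],[-90,19,33],[-62,22,35]],float)
u=np.r_[0,.5,1,1.34,1.67,2,2.33,2.67,3,3.33,3.67,4,4.33,4.67,5,5.33,5.67,6,6.25,6.5,6.75,7]
b0=None
for t in u:
    yb,zb,th=[np.interp(t,range(8),k[:,i]) for i in range(3)];r=np.radians(th)
    T=np.array([yb+177*np.cos(r)+27*np.sin(r),zb+177*np.sin(r)-27*np.cos(r)])
    if b0 is None:b0=T
    print(round(t,2),np.round(T-b0,1),"rad",round(r,3),"top@edge",round(zb+(-79-yb)*np.tan(r)+11/np.cos(r),1),"a low",round(yb+240*np.cos(r)+11*np.sin(r)),round(zb+240*np.sin(r)-11*np.cos(r)))
E
```

```text
0.0 [0. 0.] rad 0.0 top@edge 28.7 a low 70 7
0.5 [2.2 9.5] rad 0.052 top@edge 33.6 a low 71 19
1.0 [ 3.9 18.9] rad 0.105 top@edge 38.4 a low 72 32
1.34 [ 4.4 24.3] rad 0.134 top@edge 41.1 a low 72 39
1.67 [ 4.7 29.4] rad 0.163 top@edge 43.7 a low 71 46
2.0 [ 4.9 34.6] rad 0.192 top@edge 46.3 a low 71 53
2.33 [10.3 38.7] rad 0.215 top@edge 47.3 a low 75 58
2.67 [15.8 42.9] rad 0.239 top@edge 48.0 a low 80 64
3.0 [21. 47.] rad 0.262 top@edge 48.4 a low 85 69
3.33 [26.9 52.1] rad 0.291 top@edge 48.7 a low 90 76
3.67 [32.9 57.4] rad 0.32 top@edge 48.7 a low 95 83
4.0 [38.6 62.5] rad 0.349 top@edge 48.3 a low 99 90
4.33 [43.6 69.5] rad 0.389 top@edge 48.1 a low 103 99
4.67 [48.5 76.7] rad 0.431 top@edge 47.4 a low 106 108
5.0 [53.  83.6] rad 0.471 top@edge 46.1 a low 109 117
5.33 [57.5 89.8] rad 0.506 top@edge 44.4 a low 112 125
5.67 [62. 96.] rad 0.541 top@edge 42.1 a low 115 133
6.0 [ 66.1 102.1] rad 0.576 top@edge 39.3 a low 117 140
6.25 [ 72.5 104.2] rad 0.585 top@edge 35.6 a low 123 143
6.5 [ 78.8 106.4] rad 0.593 top@edge 31.7 a low 129 146
6.75 [ 85.2 108.6] rad 0.602 top@edge 27.7 a low 135 148
7.0 [ 91.5 110.7] rad 0.611 top@edge 23.5 a low 141 151
```

Call:
{"fn": "carry_out", "kwargs": {"deltas": [[[0,0.001,0.005],[0.026,0,0],1],[[0,0.002,0.0095],[0.052,0,0],1],[[0,0.003,0.014],[0.079,0,0],1],[[0,0.004,0.019],[0.105,0,0],1],[[0,0.0045,0.024],[0.134,0,0],1],[[0,0.005,0.0295],[0.163,0,0],1],[[0,0.005,0.0345],[0.192,0,0],1],[[0,0.005,0.0345],[0.192,0,0],1]]}}

```text
clock: 8.02
position: [0.5786, 0.0129, 0.0258]
tool_rot: [-0.067, 0.705, 0.703, 0.068]
contact_force: [1.2, -1.2, -0.7]
finger_gap: 0.228
```

```bash
python3 - <<'E'
from h import *
s=sense();print(s["clock"],np.round(s["position"],4),s["finger_gap"],np.round(s["joint_positions"],2),np.round(s["contact_force"],1),np.round(rot(s["tool_rot"])[:,2],3))
t=grab_frame("side");a=grab_frame("wrist")
cv2.imwrite("pics/t5.png",np.hstack([cv2.resize(t[90:330,120:370],(417,400)),cv2.resize(a[60:300,150:400],(380,400))]))
E
```

```text
8.0167 [0.5786 0.0129 0.0258] 0.22805414259823967 [-0.02  0.73  0.12  1.8  -0.45  0.67  0.43] [ 1.2 -1.2 -0.7] [ 0.003  0.19  -0.982]
```

View pics/t5.png

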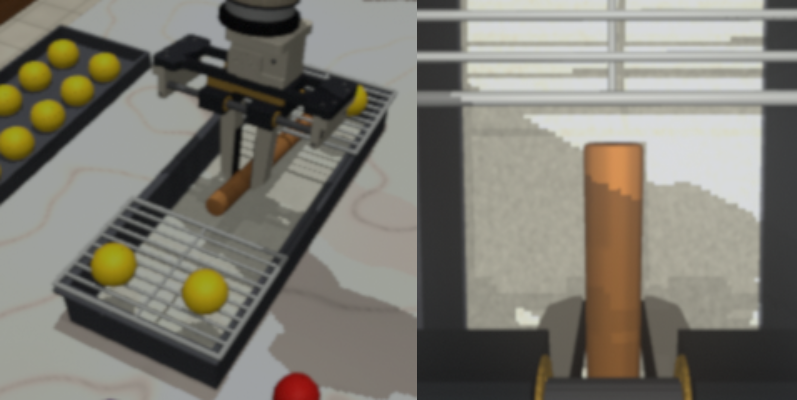

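End a is up at side-crop pixel (217,205), clear of the left rack, and the pin follows the gripper. There is no contact force, so I continue the draw.

Call:
{"fn": "carry_out", "kwargs": {"deltas": [[[0,0.0055,0.004],[0.023,0,0],1],[[0,0.011,0.0085],[0.047,0,0],1],[[0,0.016,0.0125],[0.07,0,0],1],[[0,0.022,0.0175],[0.099,0,0],1],[[0,0.028,0.023],[0.128,0,0],1],[[0,0.0335,0.028],[0.157,0,0],1],[[0,0.0385,0.035],[0.197,0,0],1],[[0,0.0435,0.042],[0.239,0,0],1],[[0,0.048,0.049],[0.279,0,0],1],[[0,0.048,0.049],[0.279,0,0],1]]}}

```text
clock: 8.95
position: [0.5782, 0.0608, 0.0747]
tool_rot: [-0.165, 0.689, 0.686, 0.166]
contact_force: [0.0, -0.4, -1.8]
finger_gap: 0.23
```

Call:
{"fn": "carry_out", "kwargs": {"deltas": [[[0,0.0045,0.006],[0.035,0,0],1],[[0,0.009,0.0125],[0.07,0,0],1],[[0,0.013,0.0185],[0.105,0,0],1],[[0,0.0195,0.0205],[0.114,0,0],1],[[0,0.026,0.023],[0.122,0,0],1],[[0,0.032,0.025],[0.131,0,0],1],[[0,0.0385,0.027],[0.14,0,0],1],[[0,0.0385,0.027],[0.14,0,0],1]]}}

```text
clock: 9.62
position: [0.5769, 0.1039, 0.1016]
tool_rot: [-0.214, 0.673, 0.675, 0.213]
contact_force: [-0.0, 1.0, -0.7]
finger_gap: 0.227
```

```bash
python3 - <<'E'
from h import *
s=sense();print(s["clock"],np.round(s["position"],4),s["finger_gap"],np.round(s["joint_positions"],2),np.round(s["contact_force"],1),np.round(rot(s["tool_rot"])[:,2],3))
t=grab_frame("side");a=grab_frame("top")
cv2.imwrite("pics/t6.png",np.hstack([cv2.resize(t[60:330,120:370],(370,400)),cv2.resize(a[110:260,145:420],(430,235)) if 0 else cv2.copyMakeBorder(cv2.resize(a[110:260,145:420],(430,235)),0,165,0,0,0)]))
E
```

```text
9.6167 [0.5769 0.1039 0.1016] 0.22700878537926844 [ 0.21  0.71 -0.14  1.77 -0.7   0.87  0.62] [-0.   1.  -0.7] [-0.002  0.576 -0.818]
```

View pics/t6.png

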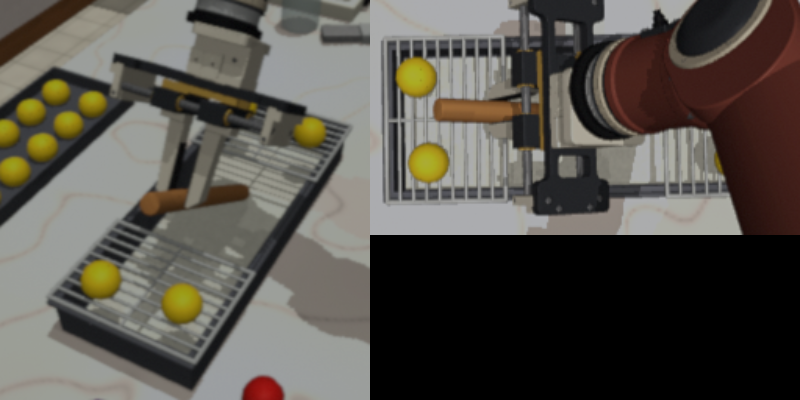

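The pin is tilted about 35°, with end b free in the gap at side-crop (245,192) and the pastries untouched. Now a straight lift.

Call:
{"fn": "carry_out", "kwargs": {"deltas": [[[0,0,0.01],[0,0,0],1],[[0,0,0.028],[0,0,0],1],[[0,0,0.048],[0,0,0],1],[[0,0,0.068],[0,0,0],1],[[0,0,0.088],[0,0,0],1],[[0,0,0.108],[0,0,0],1],[[0,0,0.128],[0,0,0],1],[[0,0,0.146],[0,0,0],1],[[0,0,0.16],[0,0,0],1],[[0,0,0.16],[0,0,0],1]]}}

```text
clock: 10.55
position: [0.5791, 0.1013, 0.265]
tool_rot: [-0.21, 0.674, 0.675, 0.215]
contact_force: [0.4, 0.4, 0.2]
finger_gap: 0.226
```

Call:
{"fn": "carry_out", "kwargs": {"deltas": [[[0,0,0],[0,0,0],1],[[0,0,0],[0,0,0],1],[[0,0,0],[0,0,0],1],[[0,0,0],[0,0,0],1],[[0,0,0],[0,0,0],1],[[0,0,0],[0,0,0],1]]}}

```text
clock: 11.05
position: [0.5772, 0.1013, 0.2604]
tool_rot: [-0.213, 0.674, 0.674, 0.212]
contact_force: [0.5, 0.0, -0.3]
finger_gap: 0.226
```

```bash
python3 - <<'E'
from h import *
s=sense();print(s["clock"],np.round(s["position"],4),s["finger_gap"],np.round(s["contact_force"],1),np.round(rot(s["tool_rot"])[:,2],3),np.abs(s["joint_vel"]).max())
t=grab_frame("side").copy();a=grab_frame("top")
M=rot(s["tool_rot"]);G=np.array(s["position"])-M[:,2]*.027;ax=M[:,0]
K,Rm,e=cam("side")
for d in(.061,-.179):
    P=G+ax*d;q=K@(Rm.T@(P-e));q=q[:2]/q[2];print(np.round(P,3),q.round());cv2.circle(t,(int(q[0]),int(q[1])),2,(0,255,0),-1)
for l in("top","side"):print([np.round(d["bbox"]).tolist() for d in spot_in(l,"pastry1")])
cv2.imwrite("pics/t7.png",np.hstack([cv2.resize(t[20:330,110:370],(370,441)),cv2.copyMakeBorder(cv2.resize(a[110:260,145:420],(430,235)),0,206,0,0,0)]))
E
```

```text
11.05 [0.5772 0.1013 0.2604] 0.22560647558586994 [ 0.5  0.  -0.3] [-0.001  0.574 -0.819] 0.00626532002911962
[0.577 0.136 0.318] [208.  94.]
[ 0.577 -0.061  0.18 ] [285. 114.]
[[169.0, 197.0, 191.0, 228.0], [365.0, 201.0, 394.0, 221.0], [162.0, 260.0, 187.0, 290.0], [163.0, 146.0, 186.0, 158.0], [112.0, 189.0, 134.0, 217.0]]
[[286.0, 312.0, 314.0, 344.0], [230.0, 249.0, 260.0, 282.0], [171.0, 329.0, 201.0, 362.0], [175.0, 232.0, 202.0, 264.0], [272.0, 125.0, 294.0, 143.0], [319.0, 140.0, 338.0, 160.0]]
```

View pics/t7.png

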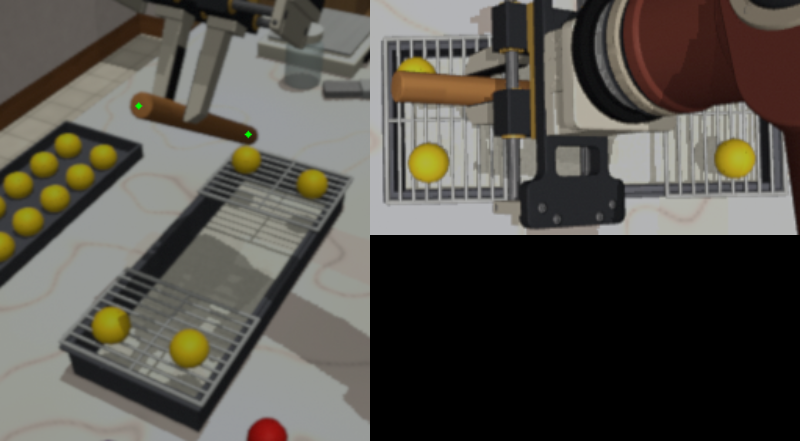

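The predicted pin ends fall on the pin in the side picture, with the low end at z≈0.18 − 0.01 = 0.17 against the required 0.115. All four pastries are in their original places, and the arm is still.

```bash
python3 -c "
from station import *
print(job_done())"
```

```text
the job is handed in; nothing more can be done
None
```

The pin is out of the pan and held still above it, and the job is handed in at about 11 s on the robot's clock.

**What I did:** I gripped the pin near its +y end and slid it 36 mm toward -y, so that end cleared the left rack. Then I tilted it to about 35° with the +y end coming up first through the gap, drew it out and lifted it.

**Last checks:**
- **Height:** the lowest point of the pin is at about 0.17 m, against the required 0.115 m. I estimated this from the arm pose, and the predicted ends matched the pin in the side picture.
- **Grip and contact:** the opening stayed steady at 0.226, which fits the 22 mm pin. The last force readings were near zero and the arm was still.
- **Pastries:** in the side view all four are within about 3 pixels of where they started. In the last top view the arm hid one and the pin partly hid another.

**What failed or disagreed:**
- **Missed first grasp:** the fingers closed above the pin without moving it. The real fingertips were about 18 mm higher than the TCP reading suggested. I went lower in small steps, watching the force, and re-gripped.
- **Picture budget:** I viewed 10 pictures, all of the budget.

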